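# Slide the locked dish carriage to its end stop

## Robot

A 6-joint arm with a two-finger parallel gripper is mounted at the origin on a cart in front of the work surface, level with it; the furniture and walls round the work are solid. World frame = base frame: x ahead of the robot, y to its left, z up, the work surface at z = 0. Lengths are in mm, angles in rad, forces in N, time in s.
With the tool pointing down it reaches from about 225 to 875 mm from the base axis. Payload 3.4 kg.
Tool frame: the origin (TCP) lies between the finger pads; the fingertips stand 19 mm ahead of it and the grasp point (between the pads) is the TCP; z points along the fingers, y is the line along which they close (so a half turn about z gives the same grasp; the last joint's range is limited). The gripper opens to 85 mm and grips with 20 to 120 N. Pads are 22 mm wide; open, the fingers measure 114 mm over their backs; the gripper's body (76 mm by 85 mm) begins 54 mm behind the grasp point. The pads swing forward as they close: fully open they stand 13 mm farther back than shut.
Start: joints at [-1.301, 0.276, 1.505, -0, 1.361, -0.121], TCP at [219.035, -531.681, 250.328] pointing down, gripper open.
Joint ranges: [-2.89, 2.89], [-0.75, 2.08], [0.22, 2.7], [-1.18, 4.32], [0.11, 2.71], [-2.7, 2.7]. Speed limits (rad/s): [2.57, 2.57, 3.14, 3.14, 3.14, 3.14].

## Interface

Orientations are given as a unit quaternion [w, x, y, z].
In Python, from plant import * gives the robot as it stands. The module is installed in compiled form; this text tells all that it offers.
- The arm moves only by the tool drive_tool, never from a script. Its argument "steps" is a list of rows, each a list of 3 entries, a list of its own where there are three numbers: the shift along the tool's x, y, z in m, then the turn, a rotation vector about the tool's x, y, z in degrees, then the closure, from 0 (fully open) to 1 (shut). In form: [[[tx, ty, tz], [wx, wy, wz], claw], ...]. A call has 1 to 12 rows; each row shifts and turns the commanded pose from where the row before left it, along the tool's axes as they then stand; what a row does not reach is not made up. A row lasts 1/8 s, in which the tool goes at most 62.5 mm and 10.7 degrees, less where a joint would pass 70% of its speed; a pose out of reach is approached as far as the arm can. A call is refused whole if a number of a shift passes 0.0625 or a number of a turn 10.7, either way. A call with a gripper value outside its range is refused whole. The fingers move at their own pace and stop on an object; "force" is the grip in N (left out, the last holds). Time passes only in rows, so rows that do not move let the fingers close. It gives the time, the measured TCP pose, the force, the opening and the grip force at its end, in the units of the state.
- get_obs(): the state, without advancing time (a new reading comes with each control period).
- camera(name): name is "side" or "top" or "wrist"; returns (picture, depth): 480x640x3 uint8, red, green, blue; 480x640 float32, mm along the optical axis (not along the pixel's ray), 0 where there is no reading.
- camera_params(name): a dict with "fov_y" (degrees; the focal length in pixels is half the picture's height over the tangent of half this angle, whatever the lens; pixels are square), "cx", "cy" (the principal point, pixels), "camera_from_world" (4x4, takes a point from world to camera coordinates); the wrist camera has in their place "T_tool_cam" (4x4, takes a point from camera to tool coordinates, whose origin is the TCP and whose axes are the flange's). Camera axes: x right, y up, looking along -z (the intrinsics and any distortion apply to the point x, -y, -z); pixel columns grow to the right and rows downward; lengths in mm; the calibration is good to about 2 mm. The wrist camera is an equidistant fisheye: a pixel r from the principal point sees the ray r / f radians off the axis. A picture is of the moment at which its call begins: read the wrist's pose just before it. camera_params takes no time and is no camera call.
- close_job(): hands the job in; it is judged then, once.
The state is a dict: "time_s": time; "joints": joint angles; "joint_velocities": joint speeds; "joint_efforts": joint torques, N m; "ee_pos": TCP position; "eef_rot": TCP orientation; "force": force on the tool from outside, world axes, zero at the start; "wrist_torque": the same for the moment, N m; "opening": opening from 0.0 (shut) to 1.0 (fully open); "grip_force": force on a finger pad.
Only numpy, scipy, OpenCV 4.12 (cv2) and the standard library are available. Lean on these libraries where they do the work, as an engineer would, in place of code of your own. Each camera call takes 0.05 s, during which the arm holds its last target. There are 200 camera calls.

## Task

Press the carriage's lock button down with the fingertips and keep it held down all the way while you slide the carriage, dish first, along its rail until it meets the end stop. Then let the button spring up so that the carriage is locked there, and move clear. It is all done by pressing and pushing: do not lift anything, do not touch the dish, and leave the things standing around where they are.

Things in the scene. Friction and masses are not known exactly. Their poses are not given: they have to be found in the camera images.
- stage: the dish slide, fixed to the bench: a low aluminium base 90 x 228, with two guide bars and an end block 27 high at each end. Origin: centre of its underside, on the bench. Its y axis runs along the rail, and the carriage travels towards +y; x is across, z up
- carriage (a joint): travel of the grey carriage (deck 84 wide x 124 long, top 28 above the bench) along the stage's +y, in m: 0 at the start, 0.080 at the end stop. Rolling friction about 1.5 N. With the button up it is locked to a toothed rack with a 10 mm pitch (1.5 mm of play); it can lock in any notch. In the frame of the stage the button's centre lies at y = -0.080 at the start and at y = 0 at the end
- lock_button (a joint): how far the lock button is pressed down, in m: 0 up, 0.008 fully down. Spring: 1.5 N to start, 5 N fully down. The carriage is free when it is pressed more than about 0.0045
- button_top (a point): centre of the top face of the lock button, a plain steel pad 30 wide (x) x 36 long (y) at the trailing end of the carriage deck; up, its top is 38 above the bench, fully down 30, and the deck round it is 28. It rides on the carriage; axes as the stage's
- push_plate (a point): the face, half-way up, of the upright plate on the carriage between the button and the dish: 56 wide (x), 8 thick, top 54 above the bench. Its face towards the button lies 24 beyond the button's centre towards +y; fingertips on the button can bear against it to push the carriage along. Axes as the stage's
- nest (a point): centre, at half the dish's height, of the place on the carriage where the dish sits, 67 beyond the button's centre towards +y; four lips 6 high hold the dish with 2 clearance
- dish_center (a point): centre of the pair of clear round petri dishes (61 dia x 30 high, top 58 above the bench) standing loose in the nest
- dish: the same pair of dishes; origin at the centre of its underside
- reagent_bottle: small squat reagent bottle with a screw cap, 40 dia x 62 high, standing to the right of the slide; not part of the job; origin at the centre of its underside
- tape_roll: roll of label tape lying flat, 55 dia x 19 high, to the right of the slide; not part of the job; origin at the centre of its underside
- timer: flat bench timer, 62 x 66 x 19 high, to the left of the slide; not part of the job; origin at the centre of its underside
- falcon_tube: upright capped sample tube, 34 dia x 115 high, to the left of the slide; not part of the job; origin at the centre of its underside
- tweezers: steel forceps lying flat, 132 x 18 x 8 high, behind the slide; not part of the job; origin at the centre of its underside
Not all that is in view belongs to the job. What is shaped like the dish but blue, green or orange is not meant.

How it is judged (in metres and radians):
On the way, in this order (a step that is already met when the one before it is completed fails the run):
1. the lock button is held down with the carriage still at its start (value of joint lock_button above 0.0045 m and value of joint carriage below 0.015 m), for 0.1 s.
2. the carriage is at its end stop with the button still held down (value of joint lock_button above 0.0035 m and value of joint carriage above 0.0765 m), for 0.1 s.
At the end, for the whole second after the job is handed in: The carriage is at rest within 3.5 mm of its end stop, the lock button is up again (within 1.5 mm), the dish stands upright in its nest (within 6 mm), and the things around are within 30 mm of where they stood (value of joint carriage above 0.0765 m and value of joint lock_button below 0.0015 m and velocity of joint carriage between -0.01 and 0.01 m/s and horizontal distance between dish_center and nest below 0.006 m and angle between dish_center's own z axis and vertical below 0.1 rad and linear speed of dish below 0.02 m/s and distance of each of reagent_bottle, tape_roll, timer, falcon_tube, tweezers from where it was at the start of the episode below 0.03 m); the robot touches nothing.
It fails at once if the button was let up on the way (value of joint carriage between 0.015 and 0.065 m and value of joint lock_button below 0.002 m).
It fails at once if the dish was touched by the robot (contact force between any of the fingers, the arm and dish above 0.5 N).
It fails at once if the dish was lifted, tipped or knocked out of its nest (height (world z) of dish_center above 0.053 m or angle between dish_center's own z axis and vertical above 0.3 rad or horizontal distance between dish_center and nest above 0.012 m).
It fails at once if a thing standing around was lifted, or pushed more than 30 mm (distance of any of reagent_bottle, tape_roll, timer, falcon_tube, tweezers from where it was at the start of the episode above 0.03 m).
It also fails if it takes over 32 s, if anything falls off the work surface, if the arm or the gripper's body presses on something with over 40 N, if the wrist force passes 120 N, or if a joint passes its speed limit or range.

## Working session

There is one attempt and no reset: what is moved stays moved. The work goes in short steps, Python scripts to look and compute and a tool call to move; the robot and the scene stay as the last step left them, time stands still between calls to the robot, and variables do not carry over. Pictures are saved under pics/ and viewed, at most 10 in all, crops included, and the job is handed in when it is done.

Besides the shell and the picture viewer there is one more tool, called after "Emit:" by a JSON object that holds its "method" and its "body", one argument or row to a line. drive_tool: Moves the arm, as the interface text tells. Its arguments: {"type":"object","properties":{"steps":{"type":"array","items":{"type":"array"}},"force":{"type":"number"}},"required":["steps"]}

```bash
mkdir -p pics
cat > h.py <<'E'
from plant import *
import numpy as np, cv2
def ray(name,u,v):
    p=camera_params(name); f=240/np.tan(np.radians(p["fov_y"])/2)
    T=np.linalg.inv(np.array(p["camera_from_world"]))
    d=np.array([(u-p["cx"])/f,-(v-p["cy"])/f,-1])
    return T[:3,3],T[:3,:3]@d
def onplane(name,u,v,z):
    o,d=ray(name,u,v); return o+d*(z-o[2])/d[2]
def cloud(name,dep):
    v,u=np.mgrid[:480,:640]
    p=camera_params(name); f=240/np.tan(np.radians(p["fov_y"])/2)
    T=np.linalg.inv(np.array(p["camera_from_world"]))
    c=np.stack([(u-p["cx"])/f*dep,-(v-p["cy"])/f*dep,-dep],-1)
    return c@T[:3,:3].T+T[:3,3]
E
python3 - <<'E'
from h import *
for n in ("top","side"):
    im,d=camera(n); cv2.imwrite(f"pics/{n}.png",im[...,::-1]); np.savez(f"{n}.npz",im=im,d=d)
    p=camera_params(n); print(n,{k:np.round(v,3).tolist() for k,v in p.items()})
o=get_obs(); print(o)
E
```

```text
top {'fov_y': 46.32, 'cx': 321.133, 'cy': 238.737, 'camera_from_world': [[0.029, -1.0, 0.004, -215.187], [0.977, 0.029, 0.212, -639.34], [-0.212, -0.003, 0.977, -981.192], [0.0, 0.0, 0.0, 1.0]]}
side {'fov_y': 50.025, 'cx': 318.318, 'cy': 241.041, 'camera_from_world': [[-0.937, 0.35, 0.005, 666.617], [-0.255, -0.693, 0.675, -14.531], [0.239, 0.631, 0.738, -1072.136], [0.0, 0.0, 0.0, 1.0]]}
{'time_s': 0.1, 'joints': array([-1.30099768e+00,  2.76580718e-01,  1.50600400e+00, -5.97906065e-06,
        1.36072201e+00, -1.21005506e-01]), 'joint_velocities': array([ 2.20409476e-04, -1.92094313e-03, -2.27986452e-03,  7.20877129e-05,
        2.21345020e-03,  2.84363596e-04]), 'joint_efforts': array([ 5.21462043e-04, -4.17702699e+01, -2.46406031e+01, -1.33490280e-04,
        5.83655928e-03,  1.65815828e-05]), 'ee_pos': array([ 218.90792793, -531.22330442,  249.49927997]), 'eef_rot': array([-8.54447656e-04,  9.80969200e-01,  1.94161517e-01, -6.66168945e-05]), 'force': array([ 0.04025632, -0.60747935, -0.07265551]), 'wrist_torque': array([-0.0226019 , -0.04198415,  0.02461643]), 'grip_force': 0.0, 'opening': 1.000775982191327}
```

View pics/top.png

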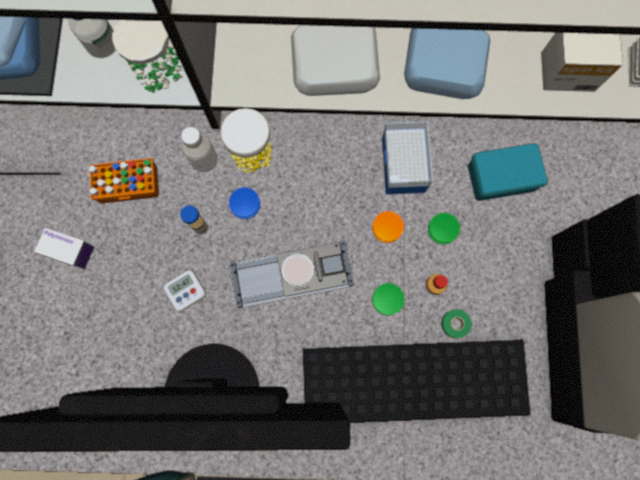

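View pics/side.png

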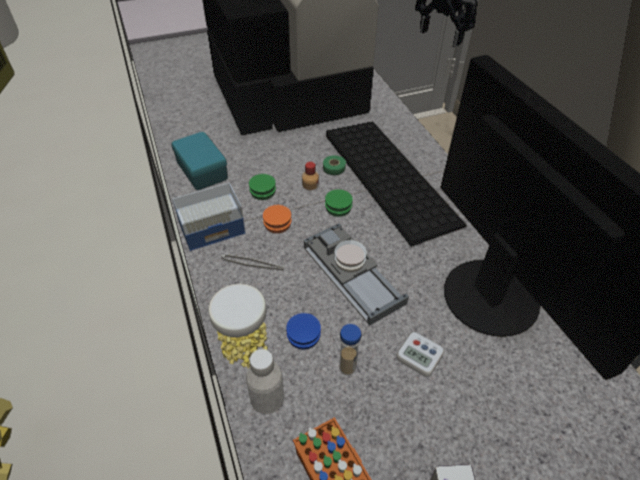

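Top view: the slide spans (235,285)–(350,262), with the white dish at (298,270) and the button at (332,265). The carriage travels left, towards world +y. Blue (245,203), orange (388,227) and green (444,228), (388,299) discs are decoys; the clear/white dish on the slide is the one meant. A monitor stands between the robot and the slide, so I'll measure its height as well.

Run:
```python
from h import *
a=np.load("top.npz"); im=a["im"]; P=cloud("top",a["d"])
c=im[225:325,215:375]; cv2.imwrite("pics/crop.png",cv2.resize(c,None,fx=5,fy=5,interpolation=cv2.INTER_CUBIC)[...,::-1])
print("dish",onplane("top",298,270,58),"btn",onplane("top",332,265,38))
z=P[...,2]
# coarse height map max z over 40mm cells
ok=a["d"]>0
b=np.load("side.npz"); Q=cloud("side",b["d"]); pts=np.vstack([P[ok],Q[b["d"]>0]])
xs=np.arange(120,720,40); ys=np.arange(280,-760,-40)
print("     "+" ".join("%4d"%y for y in ys))
for x in xs[::-1]:
    r=[]
    for y in ys:
        m=(abs(pts[:,0]-x)<20)&(abs(pts[:,1]-y)<20); r.append("%4d"%np.percentile(pts[m,2],99) if m.sum()>3 else "   .")
    print("%4d"%x," ".join(r))
# stage points: height bands near
m=ok&(abs(P[...,0]-520)<130)&(abs(P[...,1]+190)<150)
for lo,hi in ((33,45),(45,56),(56,66),(22,30)):
    k=m&(z>lo)&(z<hi); k[:, :225]=0;k[:,360:]=0;k[:240]=0;k[310:]=0
    n,l,s,ce=cv2.connectedComponentsWithStats(k.astype(np.uint8))
    for i in range(1,n):
        if s[i,4]>15: print(lo,hi,s[i],ce[i].round(1),P[l==i].mean(0).round(1))
```

```text
dish [ 586.67688298 -154.91395256   58.        ] btn [ 601.38280991 -218.55734497   38.        ]
      280  240  200  160  120   80   40    0  -40  -80 -120 -160 -200 -240 -280 -320 -360 -400 -440 -480 -520 -560 -600 -640 -680 -720
 680    4    3    3    3    3  113  117    4   32    3    4    3    3    3   31   33   32   32   34   32    4    4    3  306  310  310
 640   59   56    3    4    3    3    5    3    3    6   30   34   51   34    3   31    4    3   31    3    3    3    4  306  311  311
 600   58   52    3    4    3   17   16   23   29   21   60   61   58   40    4    3    3   61   61    3    3    3    3  306  311  311
 560    3    3    3    3   16   20   19    3   29   20   60   61   53   31   31   33   32   63   63    3    3    3    3  304  311  311
 520    3    3    3    4    3   20   18    3   29   21   14    3    3    3   28   33   32    3   21   21    3    3    3  330  318  306
 480    3    3    3    3    3    3    3    3    3    3    3    3    3    3    3    3   16   21   22   23   25   27   21  327    .    .
 440    3    3    3    3    3    7   12   13   12    5    
[... 848 characters left out ...]
320  347  338    0    2    0    0    0
 160    .    .    .    .    .    .    .    .    .    .    .    .    .    .    .    .    .    .    .    .    .    .    .    .    .    .
 120    .    .    .    . -470 -468 -475 -480 -486 -489 -496    .    .    .    .    .    .    .    .    .    .    .    .    .    .    .
33 45 [322 255  21  19 285] [332.4 263.9] [ 603.7 -219.2   37.1]
33 45 [300 277  13   9  17] [306.2 282.4] [ 566.1 -170.5   41.2]
45 56 [314 252   9  29 126] [318.1 265.7] [ 597.2 -192.1   50.6]
56 66 [282 253  32  32 651] [297.7 268.8] [ 589.  -154.3   58.2]
22 30 [ 277  242   77   54 1514] [320.4 268.8] [ 595.3 -196.7   26.9]
22 30 [237 286   5  21  62] [239.  297.8] [534.9 -43.3  26.3]
```

View pics/crop.png

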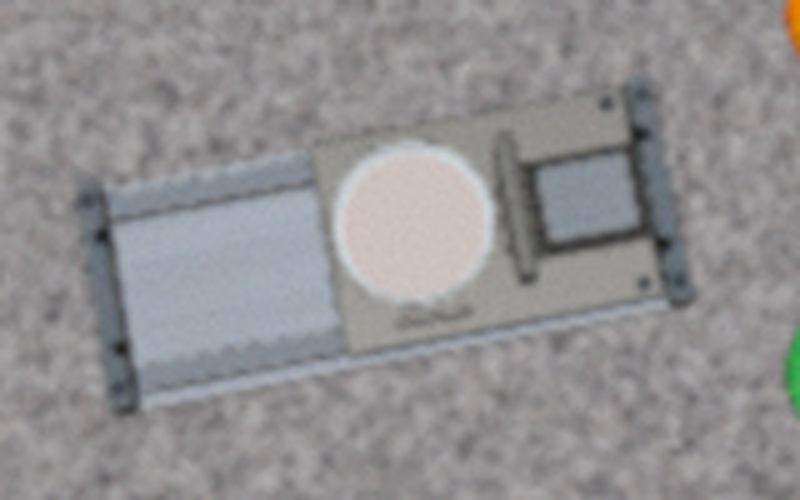

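The crop confirms the clear dish at crop (415,222), the plate at (515,205) and the button at (588,197). I'll raise and shut the gripper first, and learn the arm's geometry from joint readings, because the monitor's top is at 370.

Emit:
{"method": "drive_tool", "body": {
  "steps": [
    [[0,0,-0.03],[0,0,0],1],
    [[0,0,-0.05],[0,0,0],1],
    [[0,0,-0.05],[0,0,0],1],
    [[0,0,-0.03],[0,0,0],1],
    [[0,0,0],[0,0,0],1]
  ],
  "force": 40
}}

```text
time_s: 0.72
ee_pos: [219.3, -532.4, 412.6]
eef_rot: [0.002, 0.981, 0.194, 0.0]
force: [-0.3, -0.3, -0.5]
opening: 0.001
grip_force: 0.0
```

Run:
```python
from h import *
o=get_obs(); print(o["joints"].round(4),o["ee_pos"].round(1),o["eef_rot"].round(4),o["force"],o["opening"])
for n in ("top","side"):
    a=np.load(n+".npz"); P=cloud(n,a["d"]); m=(a["d"]>0)&(P[...,0]<275)&(P[...,2]>150)&(P[...,1]>-400); q=P[m]
    print(n,len(q), q[::max(1,len(q)//12)].round(0).tolist())
a=np.load("top.npz"); P=cloud("top",a["d"])
for u,v in ((236.4,284),(346.8,263.4)): print(onplane("top",u,v,27).round(1))
```

```text
[-1.301   0.2316  1.1771  0.      1.728  -0.121 ] [ 219.3 -532.4  412.6] [2.500e-03 9.810e-01 1.942e-01 2.000e-04] [-0.29230074 -0.27027042 -0.52644989] 0.0008535645255573088
top 205 [[242.0, 40.0, 151.0], [241.0, 24.0, 151.0], [240.0, 27.0, 153.0], [240.0, 37.0, 162.0], [235.0, 65.0, 150.0], [240.0, 33.0, 167.0], [238.0, 9.0, 154.0], [237.0, 48.0, 165.0], [238.0, 23.0, 163.0], [236.0, -3.0, 152.0], [237.0, 46.0, 169.0], [236.0, 21.0, 162.0], [235.0, -3.0, 151.0]]
side 3488 [[239.0, -77.0, 510.0], [243.0, -48.0, 487.0], [238.0, -41.0, 461.0], [234.0, -51.0, 430.0], [238.0, -31.0, 420.0], [233.0, -36.0, 396.0], [233.0, -4.0, 396.0], [232.0, -3.0, 379.0], [227.0, 7.0, 367.0], [232.0, -0.0, 346.0], [229.0, 12.0, 337.0], [222.0, 25.0, 329.0], [212.0, 38.0, 301.0]]
[561.  -36.8  27. ]
[ 607.2 -247.2   27. ]
```

Emit:
{"method": "drive_tool", "body": {
  "steps": [
    [[0.02,0,0],[0,0,0],1],
    [[0.04,0,0],[0,0,0],1],
    [[0.04,0,0],[0,0,0],1],
    [[0.02,0,0],[0,0,0],1],
    [[0,0,0],[0,0,0],1]
  ]
}}

```text
time_s: 1.35
ee_pos: [331.1, -485.0, 409.1]
eef_rot: [-0.001, 0.981, 0.195, -0.0]
force: [0.2, -1.0, 0.5]
opening: -0.001
grip_force: 0.0
```

Run:
```python
from h import *
o=get_obs(); print(o["joints"].round(4),o["ee_pos"].round(1),o["eef_rot"].round(4))
```

```text
[-1.0900e+00  2.5460e-01  1.1541e+00 -4.0000e-04  1.7352e+00  8.7200e-02] [ 331.1 -485.   409.1] [-1.000e-03  9.807e-01  1.955e-01 -5.000e-04]
```

Emit:
{"method": "drive_tool", "body": {
  "steps": [
    [[0.02,0.02,0],[0,5,0],1],
    [[0.04,0.04,0],[0,5,0],1],
    [[0.02,0.02,0],[0,5,0],1],
    [[0,0,0],[0,0,0],1]
  ]
}}

```text
time_s: 1.85
ee_pos: [432.6, -531.6, 415.1]
eef_rot: [-0.026, 0.973, 0.191, 0.127]
force: [-0.2, 0.4, -0.1]
opening: 0.003
grip_force: 0.0
```

Run:
```python
from h import *
o=get_obs(); print(o["joints"].round(4),o["ee_pos"].round(1),o["eef_rot"].round(4))
```

```text
[-1.1205  0.3874  0.9723  0.2645  1.7614  0.1154] [ 432.6 -531.6  415.1] [-0.0263  0.973   0.1912  0.1269]
```

Emit:
{"method": "drive_tool", "body": {
  "steps": [
    [[0,0,0],[0,-7.5,0],1],
    [[0,0,0],[0,-7.5,0],1],
    [[0.02,-0.015,0],[0,0,0],1],
    [[0.035,-0.027,0],[0,0,0],1],
    [[0.035,-0.027,0],[0,0,0],1],
    [[0.035,-0.027,0],[0,0,0],1],
    [[0.035,-0.027,0],[0,0,0],1],
    [[0.035,-0.027,0],[0,0,0],1],
    [[0.035,-0.027,0],[0,0,0],1],
    [[0.035,-0.027,0],[0,0,0],1],
    [[0.01,-0.013,0],[0,0,0],1],
    [[0,0,0],[0,0,0],1]
  ]
}}

```text
time_s: 3.35
ee_pos: [604.7, -223.2, 417.8]
eef_rot: [0.0, 0.981, 0.195, -0.0]
force: [-0.2, 0.3, -0.2]
opening: 0.002
grip_force: 0.0
```

Run:
```python
from h import *
o=get_obs(); print(o["joints"].round(4).tolist(),o["ee_pos"].round(1),o["eef_rot"].round(4))
```

```text
[-0.4614, 0.3515, 0.9938, -0.0002, 1.7962, 0.7174] [ 604.7 -223.2  417.8] [ 1.000e-04  9.809e-01  1.947e-01 -0.000e+00]
```

Emit:
{"method": "drive_tool", "body": {
  "steps": [
    [[0,0,0],[0,0,-10],1],
    [[0,0,0],[0,0,-10],1],
    [[0,0,0],[0,0,-10],1],
    [[0,0,0],[0,0,-10],1],
    [[0,0,0],[0,0,-10],1],
    [[0,0,0],[0,0,-10],1],
    [[0,0,0],[0,0,-10],1],
    [[0,0,0],[0,0,-10],1],
    [[0,0,0.03],[0,0,0],1],
    [[0,0,0.03],[0,0,0],1],
    [[0,0,0.03],[0,0,0],1],
    [[0,0,0],[0,0,0],1]
  ]
}}

```text
time_s: 4.85
ee_pos: [603.3, -225.3, 324.8]
eef_rot: [-0.003, 0.628, 0.779, -0.001]
force: [-0.7, 0.1, -0.2]
opening: -0.001
grip_force: 0.0
```

```bash
cat > fit.py <<'E'
from h import *
from scipy.optimize import least_squares
from scipy.spatial.transform import Rotation as R
D=[([-1.301,.276,1.505,0,1.361,-.121],[219.0,-531.7,250.3]),([-1.301,.2316,1.1771,0,1.728,-.121],[219.3,-532.4,412.6]),
([-1.09,.2546,1.1541,-.0004,1.7352,.0872],[331.1,-485,409.1]),([-1.1205,.3874,.9723,.2645,1.7614,.1154],[432.6,-531.6,415.1])]
# a: lateral d; planar a,h,L1,e,L2,T
def fk(p,q,full=False):
    d,a,h,L1,e,L2,T=p; Z=lambda t:R.from_euler('z',t); Y=lambda t:R.from_euler('y',t)
    r=Z(q[0]); x=np.array([a,d,h]); r2=r*Y(q[1]); s=r.apply(x); el=s+r2.apply([0,0,L1]); r3=r2*Y(q[2]); w=el+r3.apply([e,0,L2])
    rr=r3*Z(q[3])*Y(q[4]); t=w+rr.apply([0,0,T]); return (s,el,w,t) if full else t
def fit(D):
    best=None
    for sg in (1,-1):
        f=lambda p:np.concatenate([fk(p,[*q[:3],sg*q[3],*q[4:]])-x for q,x in D]+[[ (p[1])*.01,(p[4])*.001]])
        s=least_squares(f,[69,0,200,480,0,420,200])
        if best is None or s.cost<best[0]: best=(s.cost,sg,s.x)
    return best
E
python3 - <<'E'
from fit import *
o=get_obs(); print(o["joints"].round(4).tolist(),o["ee_pos"].round(1),o["eef_rot"].round(4),o["time_s"])
D.append((o["joints"],o["ee_pos"]))
b=fit(D); print(b[0],b[1],b[2].round(1))
for q,x in D: print((fk(b[2],[*q[:3],b[1]*q[3],*q[4:]])-x).round(1))
im,d=camera("side"); cv2.imwrite("pics/s2.png",im[...,::-1]); np.savez("s2.npz",im=im,d=d)
E
```

```text
[-0.465, 0.3579, 1.2031, -0.0007, 1.5863, -0.6789] [ 603.3 -225.3  324.8] [-0.0027  0.6276  0.7786 -0.001 ] 4.85
0.008852162153906966 1 [6.940e+01 2.000e-01 1.368e+02 6.295e+02 6.010e+01 4.210e+02 3.455e+02]
[ 0.  0. -0.]
[-0.1 -0.  -0. ]
[ 0.  0. -0.]
[-0.  0.  0.]
[ 0. -0.  0.]
```

View pics/s2.png

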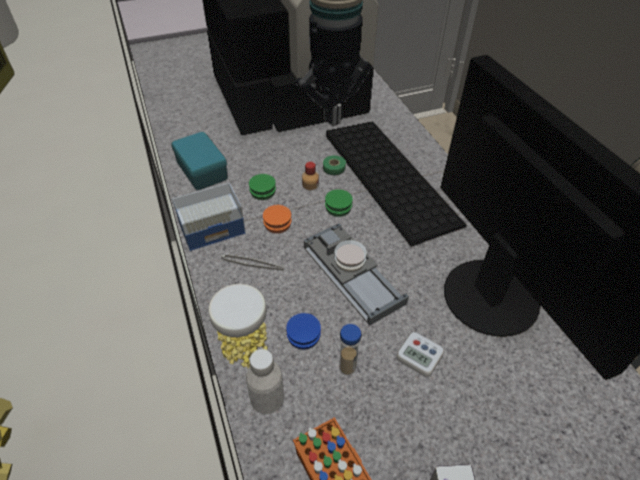

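The fitted geometry puts the forearm at about z 600 over the monitor, so it is clear. The side view shows the gripper at (335,110), above the slide. Descending.

Emit:
{"method": "drive_tool", "body": {
  "steps": [
    [[0.0105,0,0.02],[0,0,0],1],
    [[0,0,0.05],[0,0,0],1],
    [[0,0,0.05],[0,0,0],1],
    [[0,0,0.05],[0,0,0],1],
    [[0,0,0.04],[0,0,0],1],
    [[0,0,0.03],[0,0,0],1],
    [[0,0,0],[0,0,0],1]
  ]
}}

```text
time_s: 5.78
ee_pos: [602.7, -214.5, 86.5]
eef_rot: [-0.001, 0.627, 0.779, -0.0]
force: [0.3, 1.1, -0.4]
opening: -0.0
grip_force: 0.0
```

Run:
```python
from h import *
o=get_obs(); print(o["ee_pos"].round(1),o["force"].round(1))
im,d=camera("side"); t,_=camera("top")
a=cv2.resize(im[180:340,250:430],None,fx=2.2,fy=2.2,interpolation=2); b=cv2.resize(t[220:380,230:400],None,fx=2.2,fy=2.2,interpolation=2)
cv2.imwrite("pics/s3.png",np.hstack([a,b])[...,::-1])
```

```text
[ 602.7 -214.5   86.5] [ 0.3  1.1 -0.4]
```

View pics/s3.png

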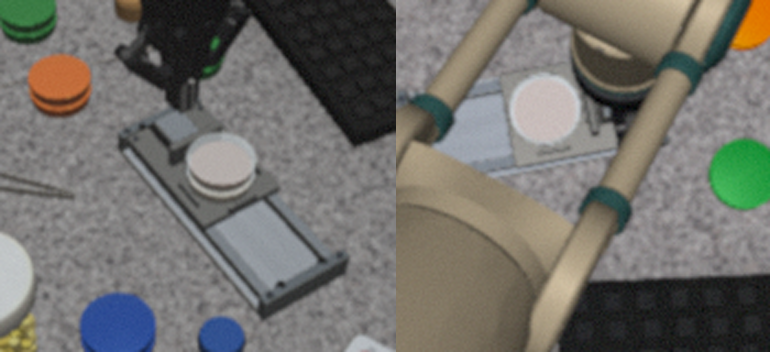

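The tip is at side-crop (185,100), just above the button at (178,127). A quick projection will check the alignment.

Run:
```python
from h import *
print("tip",onplane("side",334.1,225.9,67.5),"btn",onplane("side",330.9,237.7,38))
```

```text
tip [ 597.16464907 -218.21265133   67.5       ] btn [ 604.09736687 -215.99013517   38.        ]
```

Emit:
{"method": "drive_tool", "body": {
  "steps": [
    [[0,0,0.015],[0,0,0],1],
    [[0,0,0.006],[0,0,0],1],
    [[0,0,0],[0,0,0],1]
  ]
}}

```text
time_s: 6.25
ee_pos: [603.0, -213.8, 65.8]
eef_rot: [-0.0, 0.627, 0.779, -0.0]
force: [0.3, 0.8, -0.7]
opening: -0.0
grip_force: 0.0
```

Emit:
{"method": "drive_tool", "body": {
  "steps": [
    [[0,0,0.004],[0,0,0],1],
    [[0,0,0.004],[0,0,0],1],
    [[0,0,0.003],[0,0,0],1],
    [[0,0,0],[0,0,0],1]
  ]
}}

```text
time_s: 6.75
ee_pos: [603.4, -214.0, 55.3]
eef_rot: [0.0, 0.627, 0.779, -0.0]
force: [-1.1, -0.4, 2.1]
opening: -0.0
grip_force: 1.0
```

Emit:
{"method": "drive_tool", "body": {
  "steps": [
    [[0,0,0.0025],[0,0,0],1],
    [[0,0,0],[0,0,0],1],
    [[0,0,0],[0,0,0],1]
  ]
}}

```text
time_s: 7.12
ee_pos: [603.4, -214.0, 53.0]
eef_rot: [0.0, 0.627, 0.779, 0.0]
force: [-0.0, -0.4, 3.7]
opening: 0.001
grip_force: 1.5
```

Emit:
{"method": "drive_tool", "body": {
  "steps": [
    [[0,0,0.002],[0,0,0],1],
    [[0,0,0.0015],[0,0,0],1],
    [[0,0,0],[0,0,0],1],
    [[0,0,0],[0,0,0],1]
  ]
}}

```text
time_s: 7.62
ee_pos: [603.5, -214.0, 49.4]
eef_rot: [0.0, 0.627, 0.779, 0.0]
force: [-1.0, 0.1, 4.6]
opening: 0.004
grip_force: 2.3
```

Emit:
{"method": "drive_tool", "body": {
  "steps": [
    [[0,0,0.001],[0,0,0],1],
    [[0.003,0,0],[0,0,0],1],
    [[0.003,0,0],[0,0,0],1],
    [[0.003,0,0],[0,0,0],1],
    [[0,0,0],[0,0,0],1]
  ]
}}

```text
time_s: 8.25
ee_pos: [601.7, -206.0, 49.0]
eef_rot: [0.001, 0.626, 0.779, -0.0]
force: [-1.2, -0.9, 7.2]
opening: 0.001
grip_force: 3.6
```

Emit:
{"method": "drive_tool", "body": {
  "steps": [
    [[0.004,0,0],[0,0,0],1],
    [[0.005,0,0],[0,0,0],1],
    [[0.005,0,0],[0,0,0],1],
    [[0.005,0,0],[0,0,0],1],
    [[0.004,0,0],[0,0,0],1],
    [[0,0,0],[0,0,0],1]
  ]
}}

```text
time_s: 9.0
ee_pos: [596.6, -183.3, 49.0]
eef_rot: [0.001, 0.626, 0.779, -0.0]
force: [-1.6, -0.2, 7.5]
opening: -0.003
grip_force: 3.8
```

Emit:
{"method": "drive_tool", "body": {
  "steps": [
    [[0.004,0,0],[0,0,0],1],
    [[0.006,0,0],[0,0,0],1],
    [[0.006,0,0],[0,0,0],1],
    [[0.006,0,0],[0,0,0],1],
    [[0.006,0,0],[0,0,0],1],
    [[0.006,0,0],[0,0,0],1],
    [[0.004,0,0],[0,0,0],1],
    [[0,0,0],[0,0,0],1]
  ]
}}

```text
time_s: 10.0
ee_pos: [588.2, -146.1, 49.0]
eef_rot: [0.0, 0.626, 0.779, -0.0]
force: [-2.0, 0.0, 8.1]
opening: 0.002
grip_force: 4.1
```

Run:
```python
from h import *
im,d=camera("side"); o=get_obs(); print(o["ee_pos"].round(1),o["force"].round(1))
cv2.imwrite("pics/s4.png",cv2.resize(im[180:340,250:430],None,fx=3,fy=3,interpolation=2)[...,::-1])
```

```text
[ 588.2 -146.1   49. ] [-2.4 -0.3  8.9]
```

View pics/s4.png

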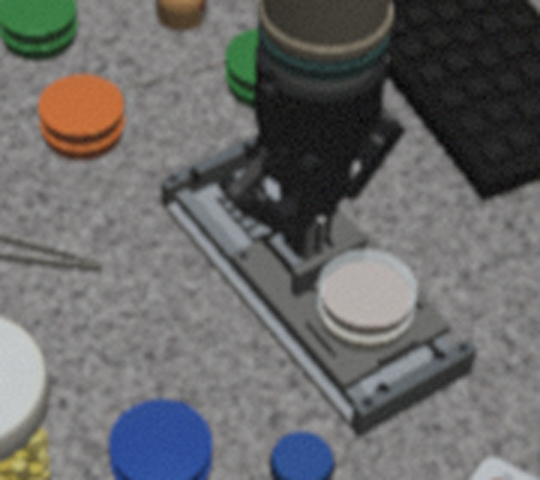

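The carriage is riding along: the dish is at (367,295) in the crop, seated, with about 18 mm to go.

Emit:
{"method": "drive_tool", "body": {
  "steps": [
    [[0.003,0,0],[0,0,0],1],
    [[0.004,0,0],[0,0,0],1],
    [[0.004,0,0],[0,0,0],1],
    [[0.003,0,0],[0,0,0],1],
    [[0,0,0],[0,0,0],1]
  ]
}}

```text
time_s: 10.68
ee_pos: [586.2, -133.3, 49.0]
eef_rot: [0.002, 0.626, 0.78, -0.0]
force: [-1.1, -3.0, 6.2]
opening: 0.004
grip_force: 3.2
```

Emit:
{"method": "drive_tool", "body": {
  "steps": [
    [[0.002,0,0],[0,0,0],1],
    [[0.002,0,0],[0,0,0],1],
    [[0,0,0],[0,0,0],1]
  ]
}}

```text
time_s: 11.05
ee_pos: [586.0, -129.7, 49.0]
eef_rot: [0.002, 0.626, 0.78, -0.0]
force: [0.3, -2.6, 5.8]
opening: 0.001
grip_force: 2.7
```

Emit:
{"method": "drive_tool", "body": {
  "steps": [
    [[0.002,0,0],[0,0,0],1],
    [[0.002,0,0],[0,0,0],1],
    [[0,0,0],[0,0,0],1]
  ]
}}

```text
time_s: 11.42
ee_pos: [585.6, -127.0, 49.0]
eef_rot: [0.003, 0.626, 0.78, -0.001]
force: [0.4, -6.6, 4.4]
opening: 0.003
grip_force: 4.9
```

Emit:
{"method": "drive_tool", "body": {
  "steps": [
    [[0.002,0,0],[0,0,0],1],
    [[0,0,0],[0,0,0],1]
  ]
}}

```text
time_s: 11.68
ee_pos: [585.6, -126.9, 49.1]
eef_rot: [0.005, 0.626, 0.78, -0.002]
force: [0.4, -11.4, 3.2]
opening: -0.003
grip_force: 7.9
```

Stalled against something at 11 N. I'll confirm the carriage is at the end stop.

Run:
```python
from h import *
im,d=camera("side")
cv2.imwrite("pics/s5.png",cv2.resize(im[180:340,250:430],None,fx=4,fy=3.75 and 4,interpolation=2)[:600,:][...,::-1])
o=get_obs(); print(o["ee_pos"].round(1),o["force"].round(1))
P=cloud("side",d); k=(d>0)&(abs(P[...,2]-58)<4)&(abs(P[...,0]-570)<45)&(P[...,1]>-115)&(P[...,1]<-30)
q=P[k]; print(len(q),q.mean(0), (q.min(0)+q.max(0))/2)
a=np.load("side.npz"); P=cloud("side",a["d"]); k=(a["d"]>0)&(abs(P[...,2]-58)<4)&(abs(P[...,0]-587)<45)&(P[...,1]>-188)&(P[...,1]<-110)
q=P[k]; print("start",q.mean(0), (q.min(0)+q.max(0))/2)
```

```text
[ 585.6 -126.9   49.1] [ -0.1 -11.3   3.7]
731 [573.0568324  -72.94646432  58.01590861] [572.18273182 -78.77052908  58.03354356]
start [ 590.68186156 -150.25766074   57.84747273] [ 589.75371538 -152.65825865   57.98910058]
```

View pics/s5.png

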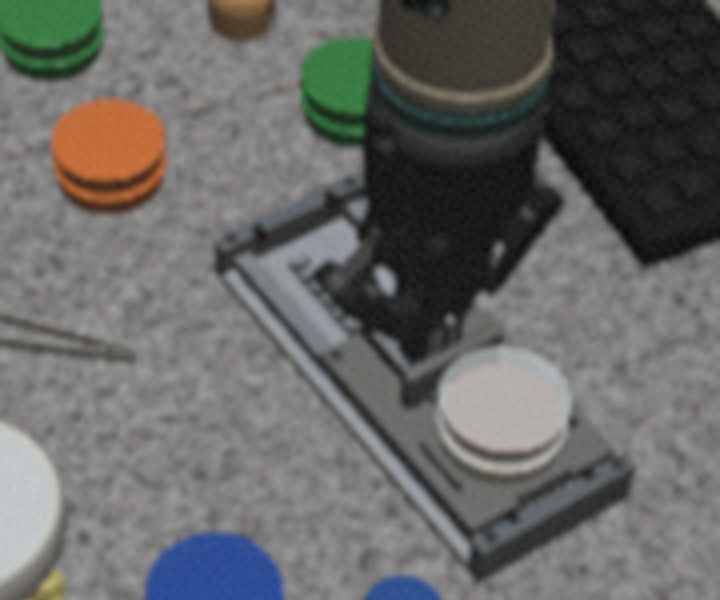

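The carriage has moved 79 mm and its deck meets the end block. The dish at (503,410) is seated. I'll ease the push, let the button up and retreat.

Emit:
{"method": "drive_tool", "body": {
  "steps": [
    [[-0.002,0,0],[0,0,0],1],
    [[0,0,-0.004],[0,0,0],1],
    [[0,0,-0.004],[0,0,0],1],
    [[0,0,-0.004],[0,0,0],1],
    [[-0.003,0,-0.006],[0,0,0],1],
    [[-0.006,0,-0.02],[0,0,0],1],
    [[0,0,-0.05],[0,0,0],1],
    [[0,0,-0.05],[0,0,0],1],
    [[0,0,-0.05],[0,0,0],1],
    [[0,0,-0.05],[0,0,0],1],
    [[0,0,0],[0,0,0],1],
    [[0,0,0],[0,0,0],1]
  ]
}}

```text
time_s: 13.22
ee_pos: [584.9, -132.5, 285.4]
eef_rot: [-0.001, 0.627, 0.779, -0.0]
force: [-0.3, 1.1, -0.3]
opening: 0.002
grip_force: 0.0
```

Run:
```python
from h import *
im,d=camera("side"); o=get_obs(); print(o["ee_pos"].round(1),o["force"].round(1),o["time_s"])
cv2.imwrite("pics/s6.png",cv2.resize(im[180:330,250:430],None,fx=4,fy=4,interpolation=2)[...,::-1])
P=cloud("side",d); k=(d>0)&(abs(P[...,2]-58)<4)&(abs(P[...,0]-570)<45)&(P[...,1]>-115)&(P[...,1]<-30)
print(P[k].mean(0).round(1))
k=(d>0)&(abs(P[...,0]-584)<8)&(abs(P[...,1]+143)<9); print("btn z",np.median(P[k][:,2]))
```

```text
[ 584.7 -132.4  284.6] [ 0.1  0.2 -1. ] 13.275
[573.  -72.6  57.9]
btn z 37.565882318068134
```

View pics/s6.png

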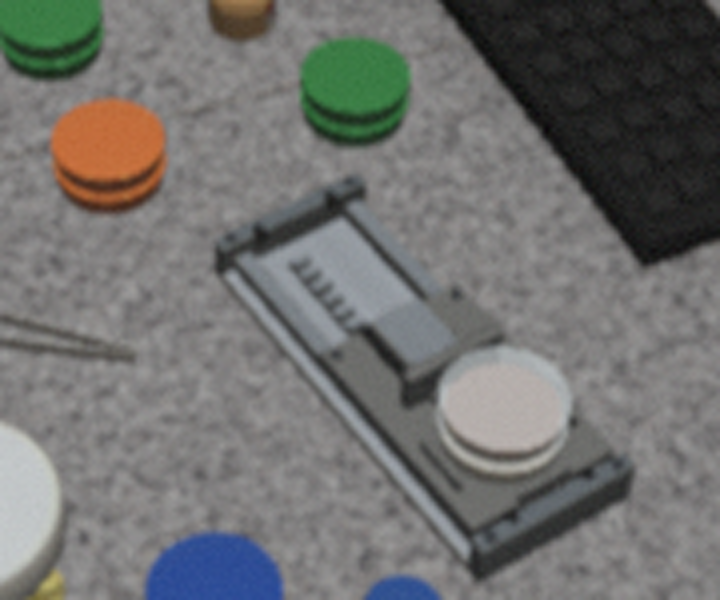

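The carriage is against the end block, the button at (415,330) is up (z 37.6), and the dish at (503,410) is still seated. Handing in.

```bash
python3 -c "
from plant import *
print(close_job())"
```

```text
the job is handed in; nothing more can be done
None
```

The carriage is locked at its end stop with the button up, the dish is still seated in its nest, the arm is clear, and the job was handed in at about 13 s; no verdict was shown.

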